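# Shut and lock the curio cabinet with the fingertips

### The arm

A 6-joint arm with a two-finger parallel gripper is mounted at the origin on the work surface. World frame = base frame: x ahead of the robot, y to its left, z up, the work surface at z = 0. Lengths are in m, angles in rad, forces in N, time in s.
With the tool pointing down it reaches from about 0.325 to 0.925 m from the base axis. Payload 3.1 kg.
Tool frame: the origin (TCP) lies midway between the tips of the shut fingers; the grasp point (between the pads) lies 19 mm behind it (arm.hold_point_z is the distance from the TCP to the grasp point, in m); x points along the fingers, z is the direction in which the jaws open and shut, and the axes are right-handed (so a half turn about x gives the same grasp; the last joint's range is limited). The gripper opens to 85 mm and grips with 20 to 120 N. Pads are 22 mm wide; open, the fingers measure 114 mm over their backs; the gripper's body (76 mm by 85 mm) begins 54 mm behind the grasp point. The pads swing forward as they close: fully open they stand 13 mm farther back than shut.
Start: joints at [1.026, 0.217, 1.613, -0, 1.311, -0.112], TCP at [0.262, 0.567, 0.231] pointing down, gripper open.
Joint ranges: [-2.75, 2.75], [-0.78, 2.1], [0.31, 2.55], [-1.13, 4.27], [0.13, 2.63], [-2.58, 2.58]. Speed limits (rad/s): [2.79, 2.79, 3.14, 3.14, 3.14, 3.14].

### API

Orientations are given as a unit quaternion [x, y, z, w].
In Python, from workcell import arm gives the robot as it stands.
- The arm moves only by the tool jog_arm, never from a script. Its argument "plan" is a list that holds one entry, the list of rows, each a list of 7 numbers: the finger opening in mm, from 0 to 85.4, then the shift along the tool's x, y, z in units of 25 mm (1.0 is 25 mm), then the turn, a rotation vector about the tool's x, y, z in degrees. A call has 1 to 12 rows; each row is the pose to reach, as a shift and turn from the pose commanded when the call began, along the tool's axes at that moment; what a row does not reach only later rows make up. A row lasts 1/10 s, in which the tool goes at most 50 mm and 8.59 degrees, less where a joint would pass 70% of its speed; a pose out of reach is approached as far as the arm can. A call with a gripper value outside its range is refused whole. The fingers move at their own pace and stop on an object; "squeeze" is the grip in N (left out, the last holds). Time passes only in rows, so rows that repeat a pose let the fingers close. It gives the time, the measured TCP pose, the force and the opening at its end, in the units of the state.
- arm.observe(): the state, without advancing time (a new reading comes with each control period).
- arm.get_image(name): name is "side" or "top" or "wrist"; returns the picture (384x512x3 uint8, red, green, blue); there is no depth.
- arm.get_calibration(name): a dict with "mtx" (3x3 intrinsics, pixels), "k1" (the pictures are not rectified: a ray, as slopes to the right and down, at radius r is drawn at 1 + k1 r^2 times it, then the intrinsics apply), "cam_to_world" (4x4, takes a point from camera to world coordinates); the wrist camera has in their place "tool_from_camera" (4x4, takes a point from camera to tool coordinates, whose origin is the TCP and whose axes are the tool frame's). Camera axes: x right, y down, z forward; pixel columns grow to the right and rows downward; lengths in m; the calibration is good to about 2 mm. A picture is of the moment at which its call begins: read the wrist's pose just before it. get_calibration takes no time and is no camera call.
- arm.close_job(): hands the job in, once; it reports no verdict.
The state is a dict: "t": time; "joint_pos": joint angles; "qd": joint speeds; "joint_torque": joint torques, N m; "position": TCP position; "ee_rot": TCP orientation; "wrist_force": force on the tool from outside, world axes, zero at the start; "wrist_torque": the same for the moment, N m; "width": finger opening in m.
Only numpy, scipy, OpenCV 4.12 (cv2) and the standard library are available. Lean on these libraries where they do the work, as an engineer would, in place of code of your own. Each camera call takes 0.05 s, during which the arm holds its last target.

### The job

Close up the glass-fronted curio cabinet: with the fingertips push its open door gently shut from the outside, without gripping it and without touching the freshly cleaned glass pane, the polished brass knob or the inside of the door. Once the door is shut, press the plunger of the push lock near its top corner fully in and take the hand away. Leave the curios on the shelf and the things on the counter as they are.

Things in the scene. Friction and masses are not known exactly. Their poses are not given: they have to be found in the camera images.
- cabinet: fixed countertop curio cabinet of dark wood and glass, 196 deep (x) x 324 wide (y) x 285 tall; origin at the centre of its underside, x points from the door to the back, z up. It has a glass top, sides and back, and one glass shelf whose top is 148 above the counter. Its yaw and place vary.
- curio_door (a joint): angle of the swing door in rad: 0 = shut, grows as the door opens outward; starts at 0.40 to 0.85. The hinge is slightly stiff (about 1 N at the free edge moves it), so the door stays where it is left; it stops against the cabinet at 0. The door turns clockwise seen from above as it opens.
- door_hinge (a point): point on the door's vertical hinge line, at counter height; axes turn with the door: +x from its outside straight through to its inside, -y along the door from hinge to free edge, z up. The door is 316 wide, spans heights 23 to 268, and its outside face lies 16 to the -x side of the hinge line. Its dark wooden frame is 34 wide on all four sides, round the glass pane.
- door_rail (a point): point on the outside face of the door's top wooden rail, 240 from the hinge line, 251 above the counter, half-way up the 34 tall rail (so the glass begins 17 lower, and the top of the door is 17 higher); same axes as door_hinge
- door_pane (a point): centre of the outside face of the door's glass pane, 248 x 177 x 4, set back 7 behind the outside face of the wooden frame; not to be touched
- door_bead (a point): the dark red velvet-covered bead, 5 thick and 30 wide, that covers the inside face of the door's frame; not to be touched; this point is on it behind the lock
- lock_plunger (a joint): travel of the push lock's plunger in m: 0 = out (unlocked, at the start), 0.012 = fully in (locked). About 5 N moves it and it stays where it is left; pressing it in before the door is shut is a fault, but it does not sink while a lighter push swings the door
- lock_face (a point): centre of the outer end of the lock's plunger, an aluminium cylinder 17 in diameter in a fixed steel collar, on the outside of the door's free upright, 299 from the hinge line, 248 above the counter. Out, its end stands 26 beyond the wooden frame's face and 15 beyond the collar; fully in, 3 beyond the collar. +x is the direction to press, z up; it moves with the plunger.
- pull_knob (a point): round brass knob, 18 in diameter, on the same upright 108 below the lock, standing 29 out of the frame; only a pull for opening the door, freshly polished; not to be touched
- bridge_blank: loose rosewood ukulele bridge blank, 78 x 20 x 9, on the cabinet's glass shelf; origin at its underside; not to be disturbed
- harmonica_case: loose brushed aluminium harmonica case, 108 x 34 x 26, on the glass shelf; origin at its underside; not to be disturbed
- thumb_pick: loose lime-green silicone thumb pick, about 12 x 25 x 21, on the glass shelf; origin at its underside; not to be disturbed
- turtle: loose small green ceramic turtle, about 60 x 46 x 28, on the glass shelf; origin at its underside; not to be disturbed
- tuning_fork: loose stainless tuning fork lying flat, 117 x 22 x 6, on the glass shelf; origin at its underside; not to be disturbed
- cleaner_bottle: loose clear bottle with a blue cap, 56 diameter, 170 tall, standing on the counter; origin at its underside; not to be disturbed
- polish_tin: loose round yellow and brass tin, 76 diameter, 27 tall, on the counter; origin at its underside; not to be disturbed

How it is judged:
By the outcome, as a careful person would: the job done as asked, in the order asked, and still so for the second after the job is handed in, with the robot touching nothing.
It also fails if it takes over 48 s, if anything falls off the work surface, if the arm or the gripper's body presses on something with over 40 N, if the wrist force passes 120 N, or if a joint passes its speed limit or range.

## Working session

There is one attempt and no reset: what is moved stays moved. The work goes in short steps, Python scripts to look and compute and a tool call to move; the robot and the scene stay as the last step left them, time stands still between calls to the robot, and variables do not carry over. Pictures are saved under pics/ and viewed, and the job is handed in when it is done.

Besides the shell and the picture viewer there is one more tool, called as name(argument=value, ...), one argument or row to a line, values as JSON. jog_arm: Moves the arm, as the interface text tells. Its arguments: {"type":"object","properties":{"plan":{"type":"array"},"squeeze":{"type":"number"}},"required":["plan"]}

```bash
mkdir -p pics
cat > h.py <<'E'
import numpy as np, cv2
from workcell import arm
def save(n,f):
    im=arm.get_image(n); cv2.imwrite(f,cv2.cvtColor(im,cv2.COLOR_RGB2BGR)); return im
E
python3 - <<'E'
from h import *
s=arm.observe()
print({k:np.round(v,3) for k,v in s.items()})
for n in('side','top','wrist'):
    save(n,f'pics/{n}0.png')
    c=arm.get_calibration(n); print(n,{k:np.round(v,4).tolist() for k,v in c.items()})
E
```

```text
{'t': np.float64(0.0), 'joint_pos': array([ 1.026,  0.218,  1.615, -0.   ,  1.311, -0.112]), 'qd': array([-0.001, -0.   , -0.   , -0.001,  0.   , -0.002]), 'joint_torque': array([ 1.0000e-03, -3.9684e+01, -3.0386e+01, -0.0000e+00,  1.0000e-02,
        0.0000e+00]), 'position': array([0.262, 0.567, 0.23 ]), 'ee_rot': array([-0.381,  0.596,  0.381,  0.595]), 'wrist_force': array([ 0.012,  0.704, -0.184]), 'wrist_torque': array([ 0.005, -0.032,  0.024]), 'width': np.float64(0.086)}
side {'mtx': [[436.1889, 0.0, 255.1141], [0.0, 436.1889, 190.9393], [0.0, 0.0, 1.0]], 'k1': -0.039, 'cam_to_world': [[-0.6114, -0.6935, 0.3812, 0.1358], [-0.7913, 0.5413, -0.2844, 0.4301], [-0.0091, -0.4755, -0.8797, 1.2159], [0.0, 0.0, 0.0, 1.0]]}
top {'mtx': [[360.3976, 0.0, 259.431], [0.0, 360.3976, 195.1413], [0.0, 0.0, 1.0]], 'k1': -0.0704, 'cam_to_world': [[0.1097, -0.9725, 0.2054, 0.4135], [-0.9939, -0.1085, 0.0173, 0.0547], [0.0055, -0.206, -0.9785, 1.0811], [0.0, 0.0, 0.0, 1.0]]}
wrist {'mtx': [[331.3791, 0.0, 251.2953], [0.0, 331.3791, 197.9934], [0.0, 0.0, 1.0]], 'k1': -0.0791, 'tool_from_camera': [[-0.0004, -0.287, 0.9579, -0.1423], [-0.0008, -0.9579, -0.287, 0.0738], [1.0, -0.0008, 0.0001, 0.0007], [0.0, 0.0, 0.0, 1.0]]}
```

View pics/side0.png

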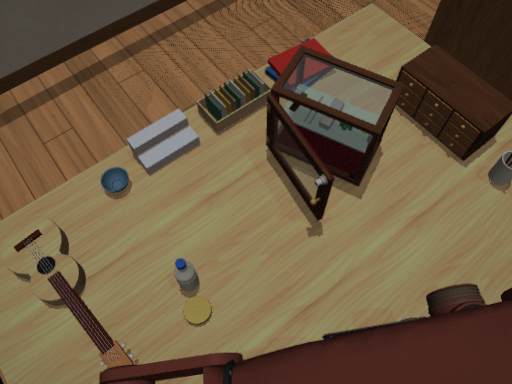

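View pics/top0.png

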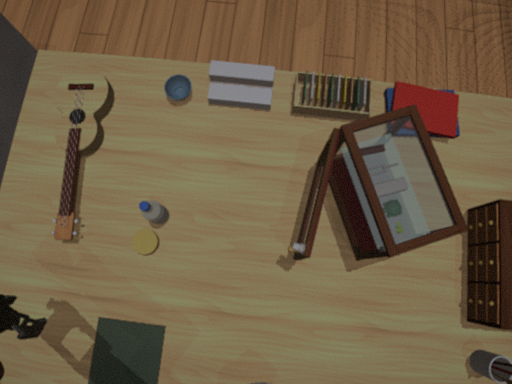

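View pics/wrist0.png

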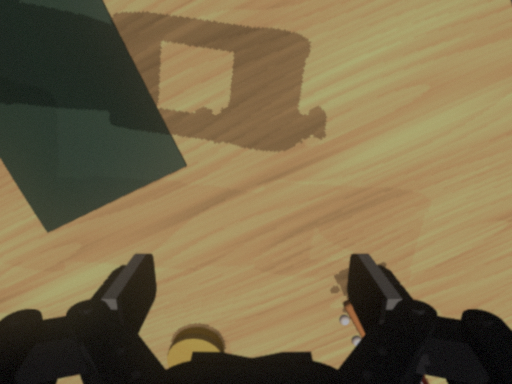

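The side view shows the door open toward the left, with the lock at about (321,181). The top view shows the hinge near (337,130), the lock near (300,248) and the cabinet roof frame on the right. I'll enlarge both views to measure them.

Run:
```python
import cv2
a=cv2.imread('pics/top0.png')[95:275,280:480]; cv2.imwrite('pics/topz.png',cv2.resize(a,None,fx=3.3,fy=3.3,interpolation=cv2.INTER_CUBIC))
a=cv2.imread('pics/side0.png')[40:225,255:410]; cv2.imwrite('pics/sidez.png',cv2.resize(a,None,fx=3.2,fy=3.2,interpolation=cv2.INTER_CUBIC))
```

```text
(no output)
```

View pics/topz.png

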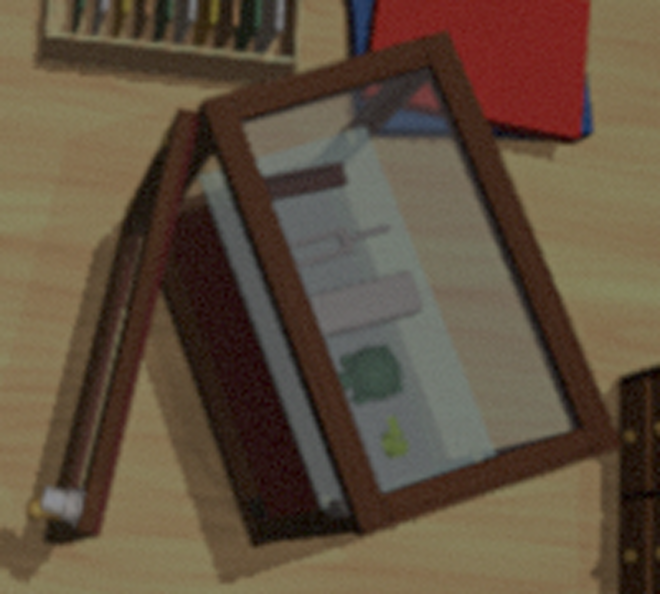

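View pics/sidez.png

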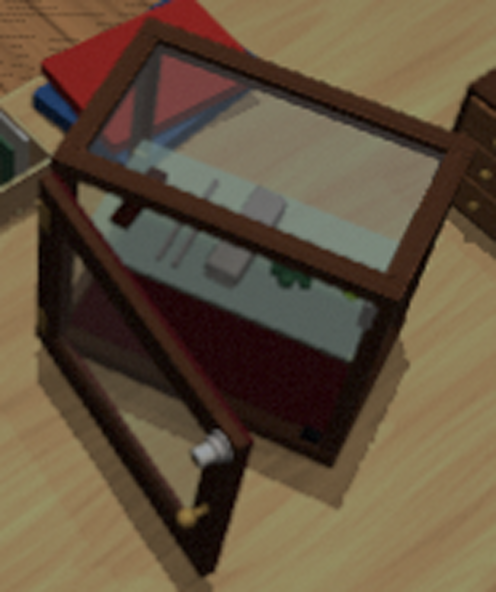

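```bash
cat >> h.py <<'E'
def ray(n,uv,T=None):
    c=arm.get_calibration(n); k=float(c['k1']); M=np.array(c['mtx'])
    p=cv2.undistortPoints(np.array([[uv]],float),M,np.array([k,0,0,0.]))[0,0]
    if T is None: T=np.array(c['cam_to_world'])
    d=T[:3,:3]@np.array([p[0],p[1],1]); return T[:3,3],d/np.linalg.norm(d)
def onz(n,uv,z,T=None):
    o,d=ray(n,uv,T); return o+d*(z-o[2])/d[2]
def tri(*rs):
    A=sum(np.eye(3)-np.outer(d,d) for o,d in rs); b=sum((np.eye(3)-np.outer(d,d))@o for o,d in rs)
    x=np.linalg.solve(A,b); return x,[np.linalg.norm((np.eye(3)-np.outer(d,d))@(x-o)) for o,d in rs]
E
cat > m.py <<'E'
from h import *
tz=lambda x,y:(280+(x+.5)/3.3-.5,95+(y+.5)/3.3-.5)
sz=lambda x,y:(255+(x+.5)/3.2-.5,40+(y+.5)/3.2-.5)
T=[onz('top',tz(*p),.285) for p in[(203,103),(447,35),(618,440),(365,532)]]
S=[onz('side',sz(*p),.285) for p in[(52,158),(152,20),(478,152),(395,298)]]
for t,s in zip(T,S): print(np.round(t,4),np.round(s,4), np.round(tri(ray('top',tz(0,0)),ray('top',tz(1,0)))[0]*0,0)[:0])
for L in(T,S):
    L=np.array(L); print([round(np.linalg.norm(L[i]-L[(i+1)%4]),4) for i in range(4)])
    for a,b in((0,1),(3,2)): print(np.degrees(np.arctan2(*(L[b]-L[a])[[1,0]])))
    for a,b in((3,0),(2,1)): print(np.degrees(np.arctan2(*(L[b]-L[a])[[1,0]]))-90)
    print('c',L.mean(0))
for nm,f,A in(('top',tz,[(200,115),(98,530),(183,112)]),('side',sz,[(60,172),(250,438),(45,183)])):
    print(nm,[np.round(onz(nm,f(*p),.268),4) for p in A])
print('lock',tri(ray('top',tz(48,503)),ray('side',sz(199,456))))
print('knob',tri(ray('top',tz(34,508)),ray('side',sz(186,516))))
E
python3 m.py
```

```text
[ 0.769  -0.1054  0.285 ] [ 0.7672 -0.1026  0.285 ] []
[ 0.845  -0.2834  0.285 ] [ 0.8408 -0.2805  0.285 ] []
[ 0.557  -0.4094  0.285 ] [ 0.544  -0.4005  0.285 ] []
[ 0.4764 -0.2334  0.285 ] [ 0.478  -0.2304  0.285 ] []
[np.float64(0.1936), np.float64(0.3143), np.float64(0.1935), np.float64(0.3194)]
-66.87581125171558
-65.38563370704435
-66.36061637405429
-66.37279799184145
c [ 0.66185002 -0.25792219  0.285     ]
[np.float64(0.1925), np.float64(0.3201), np.float64(0.1825), np.float64(0.3161)]
-67.53659982711139
-68.81866015284365
-66.15678219825382
-67.9788724450466
c [ 0.65748838 -0.25349345  0.285     ]
top [array([ 0.7669, -0.1072,  0.268 ]), array([ 0.46  , -0.0569,  0.268 ]), array([ 0.7678, -0.0946,  0.268 ])]
side [array([ 0.7618, -0.1078,  0.268 ]), array([ 0.459 , -0.0554,  0.268 ]), array([ 0.7602, -0.0896,  0.268 ])]
lock (array([ 0.47690471, -0.02241971,  0.24961658]), [np.float64(0.0013052565760722893), np.float64(0.0013052565760722514)])
knob (array([ 0.47841275, -0.02290956,  0.14287738]), [np.float64(0.0004630287905060639), np.float64(0.00046302879050601133)])
```

The roof corners give a cabinet yaw of about -66.5°. The lock and door edges put the door about 0.57 rad open and the hinge near (0.765,-0.113). Next I'll work out a tool-down approach that pushes the top rail with the side of the closed fingertips.

```bash
cat >> h.py <<'E'
from scipy.spatial.transform import Rotation as Rt
H=np.array([.7650,-.1130]); YAW=np.radians(-66.5)
def door(a):  # axes at opening a
    t=YAW-a; return np.array([np.cos(t),np.sin(t)]),np.array([-np.sin(t),np.cos(t)])
def dpt(a,x,y):
    X,Y=door(a); return H+x*X+y*Y
def rel(pos,xdir_y,s=None,sign=1):
    """row to bring TCP to pos, tool down, with tool y = sign*xdir_y"""
    s=s or arm.observe(); R0=Rt.from_quat(s['ee_rot'])
    y=sign*np.r_[xdir_y,0]; x=np.array([0,0,-1.]); z=np.cross(x,y)
    R1=Rt.from_matrix(np.c_[x,y,z])
    return np.round(R0.inv().apply(np.array(pos)-s['position'])/.025,2),np.round((R0.inv()*R1).as_rotvec(degrees=True),1)
E
python3 - <<'E'
from h import *
s=arm.observe(); print(np.round(Rt.from_quat(s['ee_rot']).as_matrix(),3))
for a in np.linspace(0,.57,4): print(a,dpt(a,-.042,-.299),dpt(a,-.016,-.235))
X,Y=door(.57); p=dpt(.57,-.016-.011-.045,-.235)
for sg in(1,-1): print(sg,p,rel([*p,.32],X,sign=sg))
E
```

```text
[[-0.001 -0.908  0.419]
 [-0.002  0.419  0.908]
 [-1.     0.    -0.002]]
0.0 [ 0.47405158 -0.19370945] [ 0.5431109  -0.19203307]
0.18999999999999997 [ 0.46404472 -0.13730882] [ 0.53217786 -0.14870508]
0.37999999999999995 [ 0.4648697  -0.08003328] [ 0.52962445 -0.10409201]
0.57 [ 0.47649683 -0.02394427] [ 0.53554257 -0.05979955]
1 [ 0.54445597 -0.00451346] (array([ -3.56, -19.85, -16.01]), array([-1.056e+02, -1.000e-01, -1.000e-01]))
-1 [ 0.54445597 -0.00451346] (array([ -3.56, -19.85, -16.01]), array([74.4, -0.1,  0.1]))
```

jog_arm(
  plan=[
    [[0,-3.56,-1.5,-1.2,8,0,0],[0,-3.56,-3,-2.4,16,0,0],[0,-3.56,-4.5,-3.6,24,0,0],[0,-3.56,-6,-4.8,32,0,0],[0,-3.56,-7.5,-6,40,0,0],[0,-3.56,-9,-7.2,48,0,0],[0,-3.56,-10.5,-8.5,56,0,0],[0,-3.56,-12,-9.7,64,0,0],[0,-3.56,-13.5,-10.9,70,0,0],[0,-3.56,-15,-12.1,74.4,0,0],[0,-3.56,-16.5,-13.3,74.4,0,0],[0,-3.56,-18,-14.5,74.4,0,0]],
  ],
)

```text
t: 1.35
position: [0.513, 0.0595, 0.3201]
ee_rot: [0.057, 0.705, -0.057, 0.705]
wrist_force: [-0.1, 1.4, -0.1]
width: 0.0003
```

Run:
```python
from h import *
s=arm.observe(); print({k:np.round(s[k],4).tolist() for k in('position','ee_rot','wrist_force','joint_pos')})
save('wrist','pics/wrist1.png')
X,Y=door(.57); p=dpt(.57,-.016-.011-.03,-.235)
print(rel([*p,.245],X,sign=-1), rel([*p,.32],X,sign=-1))
```

```text
{'position': [0.513, 0.0595, 0.3201], 'ee_rot': [0.0569, 0.7048, -0.0567, 0.7048], 'wrist_force': [-0.1006, 1.4376, -0.1419], 'joint_pos': [-0.0206, -0.0789, 1.7608, 0.0003, 1.4596, 0.1401]}
(array([ 3.02, -2.63,  1.49]), array([-0.4,  0.2,  0.4])) (array([ 0.02, -2.65,  1.5 ]), array([-0.4,  0.2,  0.4]))
```

View pics/wrist1.png

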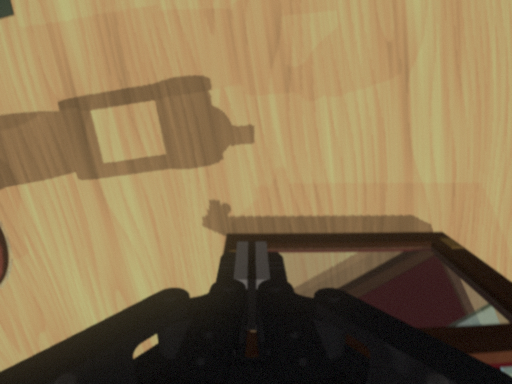

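The wrist view shows the door's bottom rail, with its outer edge running from about (228,234) to (438,233), parallel to the tool. I'll use it to check the door's pose.

Run:
```python
from h import *
s=arm.observe(); T=np.eye(4); T[:3,:3]=Rt.from_quat(s['ee_rot']).as_matrix(); T[:3,3]=s['position']
T=T@np.array(arm.get_calibration('wrist')['tool_from_camera'])
im=cv2.imread('pics/wrist1.png')[205:300,215:470]; cv2.imwrite('pics/w1z.png',cv2.resize(im,None,fx=3,fy=3,interpolation=cv2.INTER_CUBIC))
a=onz('wrist',(228,234),.023,T); b=onz('wrist',(438,233),.023,T)
print(a,b,np.linalg.norm(a-b),'x_door yaw',np.degrees(np.arctan2(*(b-a)[[1,0]]))-90,'model',np.degrees(YAW-.57))
for z in(.023,.057): print(dpt(.57,-.016,-.316),dpt(.57,-.016,0))
```

```text
[ 0.46510892 -0.05399096  0.023     ] [ 0.76991911 -0.10614355  0.023     ] 0.30923962370993174 x_door yaw -99.70920922002719 model -99.15859432245692
[ 0.4555752  -0.04690696] [ 0.76754668 -0.09720398]
[ 0.4555752  -0.04690696] [ 0.76754668 -0.09720398]
```

View pics/w1z.png

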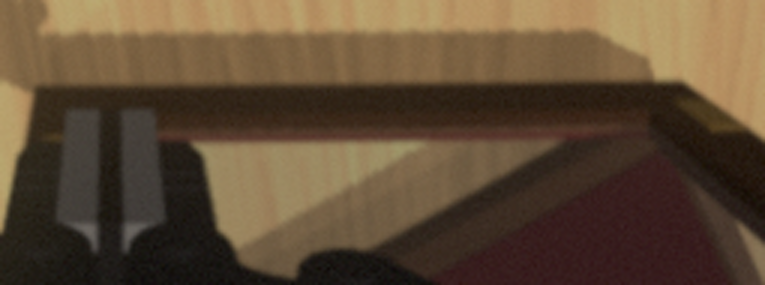

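jog_arm(
  plan=[
    [[0,0,-0.8,0.75,0,0,0],[0,0,-1.6,1.5,0,0,0],[0,0.8,-2.2,1.5,0,0,0],[0,1.8,-2.4,1.5,0,0,0],[0,2.6,-2.4,1.5,0,0,0],[0,3.0,-2.4,1.5,0,0,0],[0,3.0,-2.4,1.5,0,0,0]],
  ],
)

```text
t: 2.1
position: [0.5386, -0.0034, 0.2432]
ee_rot: [0.057, 0.706, -0.057, 0.703]
wrist_force: [-0.8, -0.7, 0.1]
width: 0.0003
```

Run:
```python
from h import *
s=arm.observe(); print({k:np.round(s[k],4).tolist() for k in('t','position','wrist_force')})
X,Y=door(.57); d=s['position'][:2]-H; print('door coords',d@X,d@Y)
for n in('side','top'): 
    im=save(n,f'pics/{n}2.png')
a=cv2.imread('pics/side2.png')[100:225,255:410]; b=cv2.imread('pics/top2.png')[130:275,260:420]
b=cv2.resize(b,(155*3*160//155,435)); a=cv2.resize(a,None,fx=3.48,fy=3.48,interpolation=cv2.INTER_CUBIC)
a=cv2.resize(a,(300*155//125,300)); b=cv2.resize(b,(331,300)); cv2.imwrite('pics/c2.png',np.hstack([a,b]))
```

```text
{'t': 2.1, 'position': [0.5386, -0.0034, 0.2432], 'wrist_force': [-0.7844, -0.7209, 0.0917]}
door coords -0.07220095073870682 -0.24091514924258306
```

View pics/c2.png

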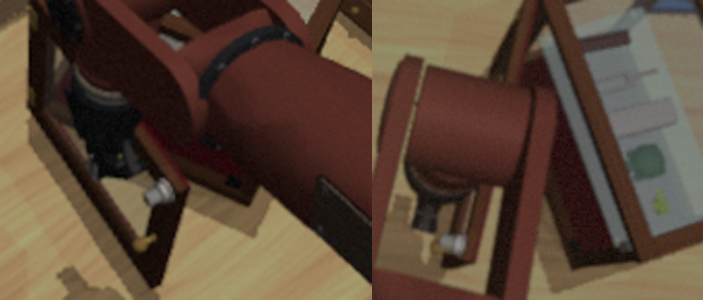

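The closed fingers are outside the door in front of the top rail, with about 45 mm of gap. I'll close in slowly.

jog_arm(
  plan=[
    [[0,0,-0.3,0,0,0,0],[0,0,-0.6,0,0,0,0],[0,0,-0.9,0,0,0,0],[0,0,-1.2,0,0,0,0],[0,0,-1.2,0,0,0,0]],
  ],
)

```text
t: 2.7
position: [0.5352, -0.0346, 0.2455]
ee_rot: [0.057, 0.705, -0.057, 0.705]
wrist_force: [0.2, 1.0, 0.6]
width: 0.0001
```

jog_arm(
  plan=[
    [[0,0,-0.1,0,0,0,0],[0,0,-0.2,0,0,0,0],[0,0,-0.3,0,0,0,0],[0,0,-0.4,0,0,0,0]],
  ],
)

```text
t: 3.1
position: [0.5337, -0.0433, 0.2452]
ee_rot: [0.057, 0.705, -0.057, 0.705]
wrist_force: [0.1, -0.1, 0.1]
width: -0.0002
```

jog_arm(
  plan=[
    [[0,0,-0.1,0,0,0,0],[0,0,-0.2,0,0,0,0],[0,0,-0.3,0,0,0,0],[0,0,-0.4,0,0,0,0]],
  ],
)

```text
t: 3.5
position: [0.5319, -0.0531, 0.2452]
ee_rot: [0.057, 0.705, -0.057, 0.705]
wrist_force: [-1.0, 0.9, -0.2]
width: -0.0001
```

Run:
```python
from h import *
s=arm.observe(); X,Y=door(.57); d=s['position'][:2]-H; print('door coords',d@X,d@Y, s['wrist_force'])
a0=.57
for off in (.022,.026):
  for a in np.arange(.55,-.03,-.05): print(off,round(a,2),*rel([*dpt(a,-off,-.24),.246],door(a)[0],sign=-1))
```

```text
door coords -0.021991045771481497 -0.23968912207681478 [-1.00637785  0.90368882 -0.20593937]
0.022 0.55 [-0.03 -0.19 -0.03] [-1.2 -0.  -0. ]
0.022 0.5 [-0.03 -0.67 -0.05] [-4. -0. -0.]
0.022 0.45 [-0.03 -1.16 -0.05] [-6.9 -0.  -0. ]
0.022 0.4 [-0.03 -1.64 -0.02] [-9.8 -0.  -0. ]
0.022 0.35 [-0.03 -2.12  0.03] [-12.6  -0.   -0. ]
0.022 0.3 [-0.03 -2.59  0.1 ] [-15.5  -0.   -0. ]
0.022 0.25 [-0.03 -3.06  0.2 ] [-18.4  -0.   -0. ]
0.022 0.2 [-0.03 -3.53  0.32] [-21.2  -0.   -0. ]
0.022 0.15 [-0.03 -3.99  0.47] [-24.1  -0.   -0. ]
0.022 0.1 [-0.03 -4.44  0.63] [-27.  -0.  -0.]
0.022 0.05 [-0.03 -4.89  0.82] [-29.8  -0.   -0. ]
0.022 -0.0 [-0.03 -5.32  1.03] [-32.7  -0.   -0. ]
0.026 0.55 [-0.03 -0.03 -0.03] [-1.2 -0.  -0. ]
0.026 0.5 [-0.03 -0.51 -0.06] [-4. -0. -0.]
0.026 0.45 [-0.03 -1.   -0.07] [-6.9 -0.  -0. ]
0.026 0.4 [-0.03 -1.48 -0.05] [-9.8 -0.  -0. ]
0.026 0.35 [-0.03 -1.96 -0.01] [-12.6  -0.   -0. ]
0.026 0.3 [-0.03 -2.44  0.06] [-15.5  -0.   -0. ]
0.026 0.25 [-0.03 -2.91  0.15] [-18.4  -0.   -0. ]
0.026 0.2 [-0.03 -3.38  0.26] [-21.2  -0.   -0. ]
0.026 0.15 [-0.03 -3.84  0.4 ] [-24.1  -0.   -0. ]
0.026 0.1 [-0.03 -4.3   0.56] [-27.  -0.  -0.]
0.026 0.05 [-0.03 -4.75  0.74] [-29.8  -0.   -0. ]
0.026 -0.0 [-0.03 -5.18  0.95] [-32.7  -0.   -0. ]
```

jog_arm(
  plan=[
    [[0,0,-0.15,0,-1,0,0],[0,0,-0.3,0,-1.8,0,0],[0,0,-0.45,0,-2.7,0,0],[0,0,-0.6,0,-3.6,0,0],[0,0,-0.75,0,-4.5,0,0],[0,0,-0.9,0,-5.4,0,0],[0,0,-1.05,0,-6.3,0,0],[0,0,-1.2,0,-7.2,0,0]],
  ],
)

```text
t: 4.3
position: [0.5274, -0.0831, 0.2453]
ee_rot: [0.012, 0.707, -0.012, 0.707]
wrist_force: [-0.2, 1.8, -1.3]
width: -0.0002
```

Run:
```python
from h import *
s=arm.observe(); print({k:np.round(s[k],4).tolist() for k in('t','position','wrist_force')})
save('side','pics/side3.png');save('wrist','pics/wrist3.png')
a=cv2.imread('pics/side3.png')[80:225,255:410];a=cv2.resize(a,None,fx=2.4,fy=2.4,interpolation=cv2.INTER_CUBIC)
b=cv2.imread('pics/wrist3.png')[150:384]; b=cv2.resize(b,None,fx=348/234,fy=348/234)[:,330:]; b=b[:,:420]
cv2.imwrite('pics/c3.png',np.hstack([a[:348],b[:348]]))
```

```text
{'t': 4.3, 'position': [0.5274, -0.0831, 0.2453], 'wrist_force': [-0.1703, 1.7679, -1.3441]}
```

View pics/c3.png

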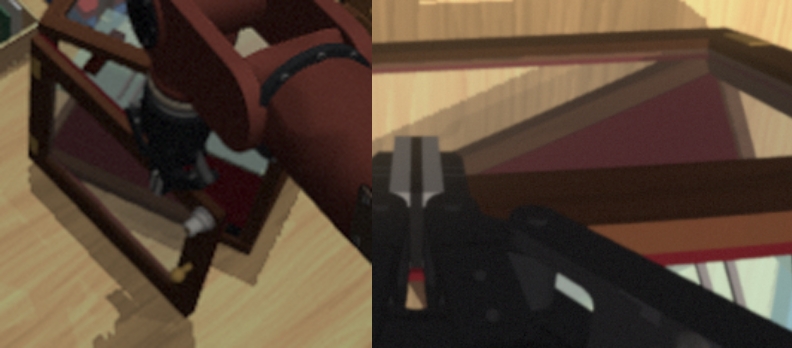

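The side view shows the door swinging with the fingertips on the top rail, clear of the knob. In the wrist view, the rail's lower outer edge runs from about (463,178) to (790,157) in the zoom. I'll check the door angle from that.

Run:
```python
from h import *
s=arm.observe(); T=np.eye(4); T[:3,:3]=Rt.from_quat(s['ee_rot']).as_matrix(); T[:3,3]=s['position']
T=T@np.array(arm.get_calibration('wrist')['tool_from_camera'])
f=234/348
w=lambda x,y:((330+x-372)*f,150+y*f)
a=onz('wrist',w(480,177),.234,T); b=onz('wrist',w(790,157),.234,T)
th=np.degrees(np.arctan2(*(b-a)[[1,0]]))-90
print(a,b,'angle',YAW-np.radians(th)); A=YAW-np.radians(th)
X,Y=door(A)
for p in(a,b,s['position']): print((p[:2]-H)@X,(p[:2]-H)@Y)
m=Rt.from_quat(s['ee_rot']).as_matrix(); print('tool-equivalent angle', YAW-np.arctan2(*(-m[[1,0],1])))
for a in(.4,.35,.3,.25,.2,.15,.1,.05,0,-.03): print(a,rel([*dpt(a,-.022,-.24),.246],door(a)[0],sign=-1))
```

```text
[ 0.54907203 -0.09509719  0.234     ] [ 0.66329704 -0.0932753   0.234     ] angle 0.39420368796409
-0.021344156028468515 -0.21561499844601492
-0.02134415602846852 -0.10137545338963355
-0.03316639060275732 -0.23693778719605546
tool-equivalent angle 0.44507250413225186
0.4 (array([-0.02, -0.4 , -0.1 ]), array([-2.6,  0. ,  0.1]))
0.35 (array([-0.02, -0.88, -0.11]), array([-5.4,  0. ,  0.1]))
0.3 (array([-0.02, -1.36, -0.09]), array([-8.3,  0. ,  0.1]))
0.25 (array([-0.02, -1.84, -0.06]), array([-11.2,   0. ,   0.1]))
0.2 (array([-0.02, -2.32,  0.01]), array([-14. ,   0. ,   0.1]))
0.15 (array([-0.02, -2.79,  0.09]), array([-16.9,   0. ,   0.1]))
0.1 (array([-0.01, -3.26,  0.2 ]), array([-19.8,   0. ,   0.1]))
0.05 (array([-0.01, -3.73,  0.33]), array([-22.6,   0. ,   0.1]))
0 (array([-0.01, -4.18,  0.49]), array([-25.5,   0. ,   0.1]))
-0.03 (array([-0.01, -4.45,  0.59]), array([-27.2,   0. ,   0.1]))
```

Run:
```python
from h import *
for a in(.35,.3,.25,.2,.15,.1,.05,0,-.03): print(a,*rel([*dpt(a,-.032,-.238),.2455],door(a)[0],sign=-1))
```

```text
0.35 [ 0.   -0.47 -0.07] [-5.4  0.   0.1]
0.3 [ 0.   -0.95 -0.07] [-8.3  0.   0.1]
0.25 [ 0.   -1.43 -0.05] [-11.2   0.    0.1]
0.2 [ 0.   -1.91 -0.01] [-14.    0.    0.1]
0.15 [ 0.   -2.39  0.05] [-16.9   0.    0.1]
0.1 [ 0.   -2.86  0.14] [-19.8   0.    0.1]
0.05 [ 0.01 -3.33  0.25] [-22.6   0.    0.1]
0 [ 0.01 -3.79  0.39] [-25.5   0.    0.1]
-0.03 [ 0.01 -4.06  0.48] [-27.2   0.    0.1]
```

jog_arm(
  plan=[
    [[0,0,-0.15,-0.03,-2,0,0],[0,0,-0.35,-0.05,-4,0,0],[0,0,-0.55,-0.07,-6,0,0],[0,0,-0.75,-0.07,-7.2,0,0],[0,0,-0.95,-0.07,-8.4,0,0],[0,0,-1.15,-0.06,-9.6,0,0],[0,0,-1.35,-0.05,-10.8,0,0],[0,0,-1.55,-0.04,-12,0,0],[0,0,-1.75,-0.02,-13.1,0,0],[0,0,-1.95,0,-14.3,0,0],[0,0,-2.15,0.02,-15.5,0,0],[0,0,-2.35,0.05,-16.7,0,0]],
  ],
)

```text
t: 5.6
position: [0.5265, -0.1419, 0.2452]
ee_rot: [-0.091, 0.701, 0.091, 0.701]
wrist_force: [0.8, 0.9, 0.8]
width: -0.0001
```

Run:
```python
from h import *
s=arm.observe(); print({k:np.round(s[k],4).tolist() for k in('t','position','wrist_force')})
save('top','pics/top4.png');save('side','pics/side4.png');save('wrist','pics/wrist4.png')
a=cv2.imread('pics/side4.png')[60:225,255:410];a=cv2.resize(a,None,fx=2.4,fy=2.4,interpolation=cv2.INTER_CUBIC)
b=cv2.imread('pics/wrist4.png')[150:384]; b=cv2.resize(b,None,fx=348/234,fy=348/234)[:,330:]; b=b[:,:420]
cv2.imwrite('pics/c4.png',np.hstack([a[:348],b[:348]]))
for a in(.15,.1,.05,0,-.03): print(a,*rel([*dpt(a,-.032,-.238),.2455],door(a)[0],sign=-1))
```

```text
{'t': 5.6, 'position': [0.5265, -0.1419, 0.2452], 'wrist_force': [0.8067, 0.9143, 0.7876]}
0.15 [-0.01 -0.05  0.01] [-0.2 -0.   0. ]
0.1 [-0.01 -0.53 -0.04] [-3.1 -0.   0. ]
0.05 [-0.01 -1.01 -0.07] [-6. -0.  0.]
0 [-0.01 -1.49 -0.07] [-8.8 -0.   0. ]
-0.03 [-0.01 -1.77 -0.06] [-10.5  -0.    0. ]
```

View pics/c4.png

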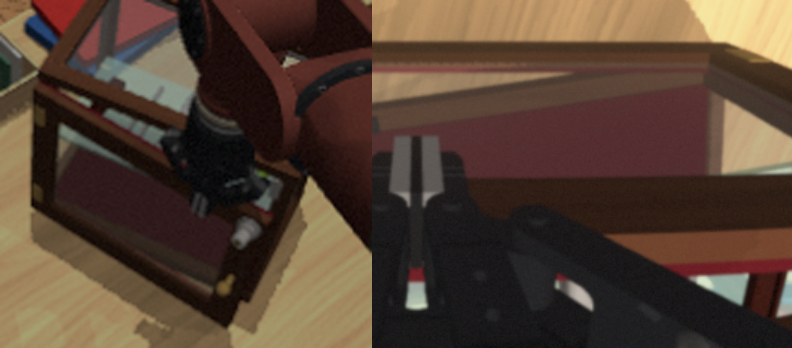

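The door is now about 0.15 rad open and the fingers lie parallel to the rail. I'll continue more slowly.

jog_arm(
  plan=[
    [[0,0,-0.15,0,-1,0,0],[0,0,-0.3,-0.02,-2,0,0],[0,0,-0.45,-0.03,-2.8,0,0],[0,0,-0.6,-0.04,-3.7,0,0],[0,0,-0.75,-0.05,-4.6,0,0],[0,0,-0.9,-0.06,-5.5,0,0],[0,0,-1.02,-0.07,-6.4,0,0],[0,0,-1.14,-0.07,-7.2,0,0],[0,0,-1.24,-0.07,-8,0,0]],
  ],
)

```text
t: 6.65
position: [0.5327, -0.1721, 0.2452]
ee_rot: [-0.14, 0.693, 0.14, 0.693]
wrist_force: [-0.2, 1.2, -0.5]
width: -0.0001
```

Run:
```python
from h import *
s=arm.observe(); print({k:np.round(s[k],4).tolist() for k in('t','position','wrist_force')})
save('top','pics/top5.png');save('side','pics/side5.png');save('wrist','pics/wrist5.png')
a=cv2.imread('pics/side5.png')[60:225,255:410];a=cv2.resize(a,None,fx=2.4,fy=2.4,interpolation=cv2.INTER_CUBIC)
b=cv2.imread('pics/wrist5.png')[150:384]; b=cv2.resize(b,None,fx=348/234,fy=348/234)[:,330:]; b=b[:,:420]
cv2.imwrite('pics/c5.png',np.hstack([a[:348],b[:348]]))
for a in(.05,0,-.03): print(a,*rel([*dpt(a,-.032,-.238),.2455],door(a)[0],sign=-1))
```

```text
{'t': 6.65, 'position': [0.5327, -0.1721, 0.2452], 'wrist_force': [-0.1637, 1.2194, -0.5115]}
0.05 [0.   0.23 0.01] [2.1 0.  0.1]
0 [ 0.   -0.24 -0.06] [-0.8  0.   0.1]
-0.03 [ 0.01 -0.53 -0.09] [-2.5  0.   0.1]
```

View pics/c5.png

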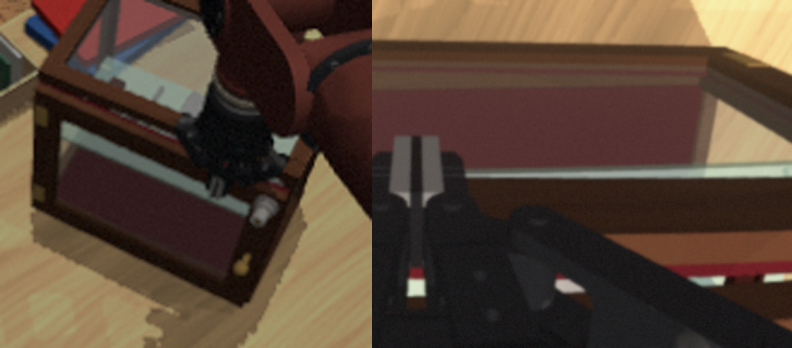

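Both views show only a small gap left. I'll creep until the stop shows as a rise in force.

jog_arm(
  plan=[
    [[0,0,-0.08,0,-0.3,0,0],[0,0,-0.16,-0.01,-0.6,0,0],[0,0,-0.24,-0.02,-0.8,0,0],[0,0,-0.3,-0.02,-0.8,0,0]],
  ],
)

```text
t: 7.2
position: [0.5353, -0.1792, 0.2455]
ee_rot: [-0.144, 0.692, 0.144, 0.692]
wrist_force: [-0.6, 0.5, 0.5]
width: -0.0
```

jog_arm(
  plan=[
    [[0,0,-0.05,0,-0.2,0,0],[0,0,-0.1,0,-0.4,0,0],[0,0,-0.15,0,-0.4,0,0]],
  ],
)

```text
t: 7.5
position: [0.5353, -0.1797, 0.2455]
ee_rot: [-0.144, 0.693, 0.149, 0.691]
wrist_force: [-6.2, 10.6, 6.5]
width: 0.0003
```

The force rose to about 12 N with no further motion, so the door is on its stop. I'll back off straight outward and check.

jog_arm(
  plan=[
    [[0,0,0.1,0,0,0,0],[0,0,0.4,0,0,0,0],[0,0,0.9,0,0,0,0],[0,0,1.6,0,0,0,0],[0,0,2.2,0,0,0,0],[0,0,2.2,0,0,0,0]],
  ],
)

```text
t: 8.1
position: [0.5133, -0.13, 0.2451]
ee_rot: [-0.147, 0.692, 0.147, 0.691]
wrist_force: [0.6, -0.2, -0.8]
width: 0.0005
```

Run:
```python
from h import *
s=arm.observe(); print({k:np.round(s[k],4).tolist() for k in('t','position','wrist_force','ee_rot')})
save('top','pics/top6.png');save('side','pics/side6.png');save('wrist','pics/wrist6.png')
a=cv2.imread('pics/side6.png')[60:225,255:410];a=cv2.resize(a,None,fx=2.4,fy=2.4,interpolation=cv2.INTER_CUBIC)
b=cv2.imread('pics/top6.png')[95:275,280:480]; b=cv2.resize(b,None,fx=2.1,fy=2.1,interpolation=cv2.INTER_CUBIC)
h=min(len(a),len(b)); cv2.imwrite('pics/c6.png',np.hstack([a[:h],b[:h]]))
```

```text
{'t': 8.1, 'position': [0.5133, -0.13, 0.2451], 'wrist_force': [0.5539, -0.2071, -0.8318], 'ee_rot': [-0.1469, 0.6918, 0.1475, 0.6915]}
```

View pics/c6.png

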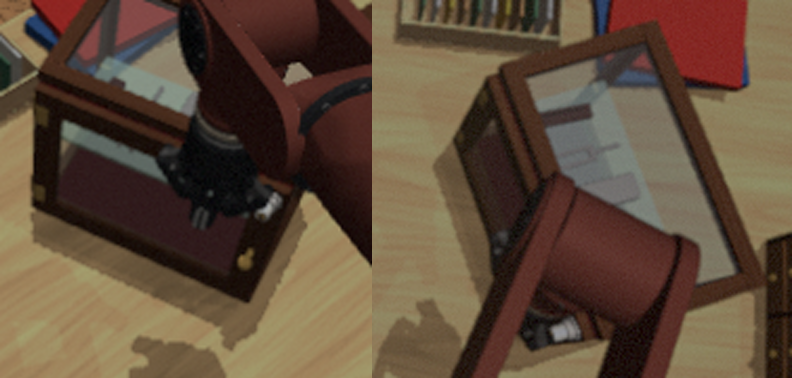

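View pics/wrist6.png

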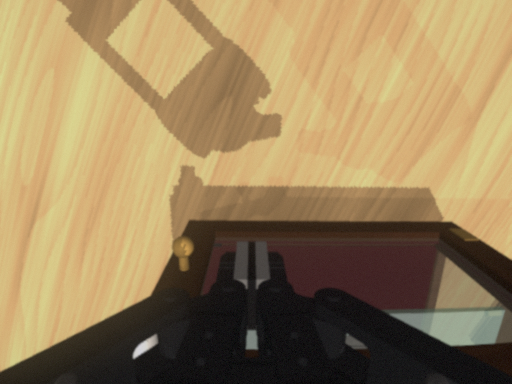

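The door looks shut in all three views. The lock shows at about (268,208) in the side crop, with its outer end at about (550,333) in the top crop. I'll locate it and check the shut state.

Run:
```python
import cv2,numpy as np
a=cv2.imread('pics/side6.png')[130:180,345:395]; b=cv2.imread('pics/top6.png')[230:270,525-260:565-200]
b=cv2.imread('pics/top6.png')[235:275,520:560] if 0 else cv2.imread('pics/top6.png')[235:275,525-0:565] if 0 else cv2.imread('pics/top6.png')[230:280,525-5-0-0:570] if 0 else cv2.imread('pics/top6.png')[230:280,280+240//1-0-0:330+240] if 0 else cv2.imread('pics/top6.png')[230:270,330+190//1-0:370+190] if 0 else cv2.imread('pics/top6.png')[225:275,515-0:565] if 0 else cv2.imread('pics/top6.png')[225:275,525-0:575] if 0 else None
t=cv2.imread('pics/top6.png')[225:275,330:380]
cv2.imwrite('pics/l6.png',np.hstack([cv2.resize(x,(390,390),interpolation=cv2.INTER_CUBIC) for x in(a,t)])*1)
```

```text
(no output)
```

View pics/l6.png

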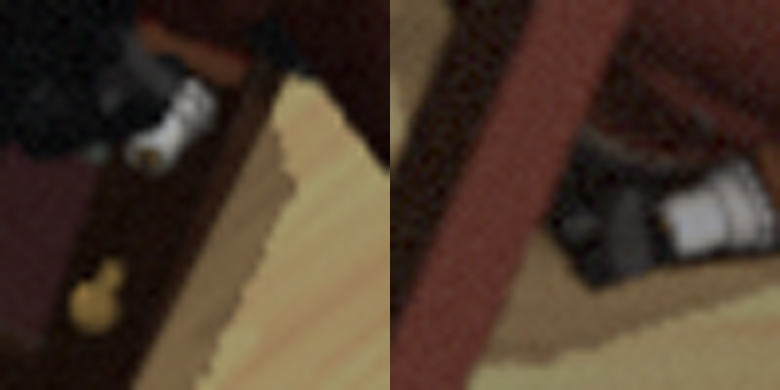

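Run:
```python
from h import *
f=lambda x,y,ox,oy:(ox+(x+.5)/7.8-.5,oy+(y+.5)/7.8-.5)
L,e=tri(ray('side',f(148,152,345,130)),ray('top',f(276,228,330,225))); print('lock',L,e)
s=arm.observe(); m=Rt.from_quat(s['ee_rot']).as_matrix(); Yaw=np.arctan2(*(-m[[1,0],1])); print('tool yaw',np.degrees(Yaw))
C=np.array([.5353,-.1797]); X,Y=door(0)
print('contact doorcoords',(C-H)@X,(C-H)@Y)
d=-(C-H)@Y
P=C-X*.026-Y*(.299-d); print('lock TCP at contact pred',P)
print('model lock',dpt(0,-.042,-.299),'lock in door coords',(L[:2]-H)@X,(L[:2]-H)@Y)
Lt=L[:2]-X*.011; 
for q in (P,Lt):
  for z in(.245,.241): print(rel([*(q-X*.015),z],X,sign=-1), rel([*q,z],X,sign=-1))
```

```text
lock [ 0.47788091 -0.18745678  0.24835124] [np.float64(0.00011338798518646929), np.float64(0.00011338798518642173)]
tool yaw -66.06047832567879
contact doorcoords -0.030424754170641295 -0.23724526198357695
lock TCP at contact pred [ 0.46829972 -0.18048108]
model lock [ 0.47405158 -0.19370945] lock in door coords -0.04620713120781006 -0.2929950274567311
(array([ 0.02, -0.42, -2.47]), array([0.4, 0. , 0.1])) (array([ 0.02, -1.02, -2.47]), array([0.4, 0. , 0.1]))
(array([ 0.18, -0.42, -2.47]), array([0.4, 0. , 0.1])) (array([ 0.18, -1.02, -2.47]), array([0.4, 0. , 0.1]))
(array([ 0.02, -0.39, -2.23]), array([0.4, 0. , 0.1])) (array([ 0.02, -0.99, -2.23]), array([0.4, 0. , 0.1]))
(array([ 0.18, -0.39, -2.23]), array([0.4, 0. , 0.1])) (array([ 0.18, -0.99, -2.23]), array([0.4, 0. , 0.1]))
```

jog_arm(
  plan=[
    [[0,0,0,-0.6,0,0,0],[0,0.1,0,-1.2,0,0,0],[0,0.18,0,-1.8,0,0,0],[0,0.18,-0.15,-2.3,0,0,0],[0,0.18,-0.4,-2.3,0,0,0],[0,0.18,-0.5,-2.3,0,0,0],[0,0.18,-0.5,-2.3,0,0,0]],
  ],
)

```text
t: 8.95
position: [0.4674, -0.1676, 0.2411]
ee_rot: [-0.146, 0.692, 0.146, 0.692]
wrist_force: [0.3, 0.1, -0.8]
width: -0.0002
```

Run:
```python
from h import *
s=arm.observe(); print({k:np.round(s[k],4).tolist() for k in('t','position','wrist_force','ee_rot')})
save('top','pics/top7.png');save('side','pics/side7.png');save('wrist','pics/wrist7.png')
a=cv2.imread('pics/side7.png')[120:190,335:405]; t=cv2.imread('pics/top7.png')[215:285,320:390]
cv2.imwrite('pics/l7.png',np.hstack([cv2.resize(x,(390,390),interpolation=cv2.INTER_CUBIC) for x in(a,t)]))
```

```text
{'t': 8.95, 'position': [0.4674, -0.1676, 0.2411], 'wrist_force': [0.2864, 0.1105, -0.8232], 'ee_rot': [-0.1463, 0.6916, 0.146, 0.6921]}
```

View pics/l7.png

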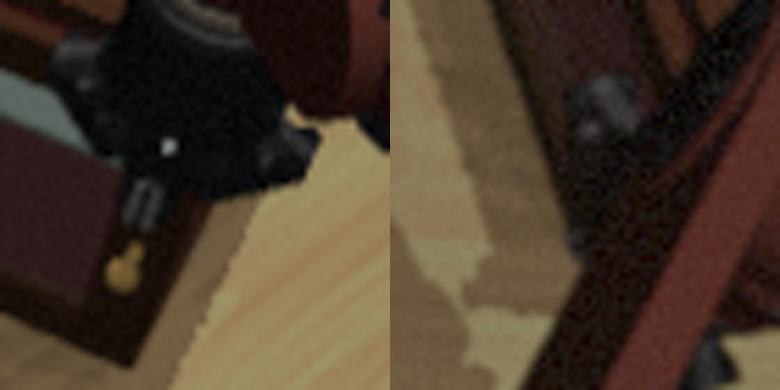

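View pics/wrist7.png

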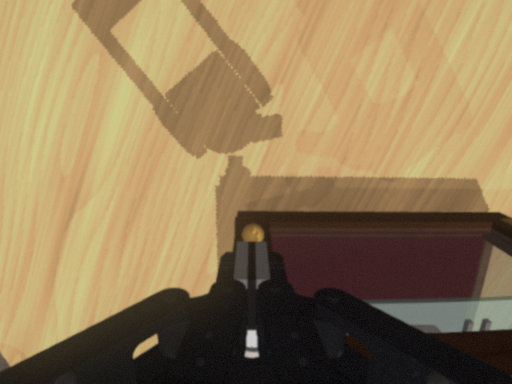

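The fingers sit directly above the knob, which shows at (252,233) in the wrist view, so they are centred on the lock. I'll creep inward.

```bash
cat > st.py <<'E'
from h import *
s=arm.observe(); X,Y=door(0); d=s['position'][:2]-H; print('t',s['t'],'X',round(d@X,4),'Y',round(d@Y,4),'Fx',round(float(s['wrist_force'][:2]@X),2),'z',round(s['position'][2],4))
E
python3 st.py
```

```text
t 9.1 X -0.0694 Y -0.2946 Fx 0.1 z 0.2408
```

jog_arm(
  plan=[
    [[0,0,-0.12,0,0,0,0],[0,0,-0.24,0,0,0,0],[0,0,-0.36,0,0,0,0],[0,0,-0.44,0,0,0,0],[0,0,-0.5,0,0,0,0],[0,0,-0.56,0,0,0,0]],
  ],
)

```text
t: 9.7
position: [0.4721, -0.1788, 0.2408]
ee_rot: [-0.145, 0.692, 0.147, 0.692]
wrist_force: [-2.5, 4.2, 3.7]
width: -0.0
```

jog_arm(
  plan=[
    [[0,0,-0.06,0,0,0,0],[0,0,-0.12,0,0,0,0],[0,0,-0.18,0,0,0,0]],
  ],
)

```text
t: 10.0
position: [0.4736, -0.1824, 0.2407]
ee_rot: [-0.145, 0.692, 0.148, 0.691]
wrist_force: [-2.9, 4.2, 3.5]
width: 0.0002
```

```bash
python3 st.py
```

```text
t 10.0 X -0.0526 Y -0.2949 Fx -5.02 z 0.2407
```

Plunger contact is at about 5 N, as expected. I'll continue pressing.

jog_arm(
  plan=[
    [[0,0,-0.06,0,0,0,0],[0,0,-0.12,0,0,0,0],[0,0,-0.18,0,0,0,0],[0,0,-0.24,0,0,0,0],[0,0,-0.3,0,0,0,0]],
  ],
)

```text
t: 10.5
position: [0.4766, -0.1892, 0.2407]
ee_rot: [-0.145, 0.692, 0.148, 0.691]
wrist_force: [-3.4, 4.7, 2.4]
width: -0.0004
```

```bash
python3 st.py
```

```text
t 10.5 X -0.0451 Y -0.2949 Fx -5.7 z 0.2407
```

jog_arm(
  plan=[
    [[0,0,-0.05,0,0,0,0],[0,0,-0.1,0,0,0,0]],
  ],
)

```text
t: 10.7
position: [0.4769, -0.1899, 0.2408]
ee_rot: [-0.144, 0.693, 0.149, 0.691]
wrist_force: [-5.8, 10.2, 6.3]
width: -0.0002
```

```bash
python3 st.py
```

```text
t 10.7 X -0.0444 Y -0.2949 Fx -11.68 z 0.2408
```

X stopped at -0.0444, exactly the predicted fully-in position, and the force is rising. I'll give it a little more to seat it, then retreat outward and up.

jog_arm(
  plan=[
    [[0,0,-0.05,0,0,0,0],[0,0,-0.08,0,0,0,0],[0,0,-0.08,0,0,0,0]],
  ],
)

```text
t: 11.0
position: [0.4769, -0.1899, 0.2408]
ee_rot: [-0.142, 0.693, 0.151, 0.69]
wrist_force: [-7.1, 12.3, 8.0]
width: 0.0003
```

```bash
python3 st.py
```

```text
t 11.0 X -0.0444 Y -0.2949 Fx -14.13 z 0.2408
```

jog_arm(
  plan=[
    [[0,0,0.1,0,0,0,0],[0,0,0.4,0,0,0,0],[0,0,0.9,0,0,0,0],[0,0,1.6,0,0,0,0],[0,0,2.6,0,0,0,0],[0,0,3.6,0,0,0,0],[0,-0.5,4.8,0.5,0,0,0],[0,-1,6,1,0,0,0],[0,-1.5,7.2,1.5,0,0,0],[0,-1.5,8,2,0,0,0],[0,-1.5,8,2,0,0,0],[0,-1.5,8,2,0,0,0]],
  ],
)

```text
t: 12.2
position: [0.4432, 0.0088, 0.2781]
ee_rot: [-0.147, 0.692, 0.147, 0.692]
wrist_force: [0.8, -0.7, -0.4]
width: -0.0002
```

Run:
```python
from h import *
s=arm.observe(); print({k:np.round(s[k],4).tolist() for k in('t','position','wrist_force','ee_rot')})
save('top','pics/top8.png');save('side','pics/side8.png');save('wrist','pics/wrist8.png')
a=cv2.imread('pics/side8.png')[40:225,255:410]; t=cv2.imread('pics/top8.png')[95:285,280:480]
cv2.imwrite('pics/c8.png',np.hstack([cv2.resize(x,(390,460),interpolation=cv2.INTER_CUBIC) for x in(a,t)]))
```

```text
{'t': 12.2, 'position': [0.4432, 0.0088, 0.2781], 'wrist_force': [0.7766, -0.6651, -0.3754], 'ee_rot': [-0.1473, 0.6917, 0.1468, 0.6916]}
```

View pics/c8.png

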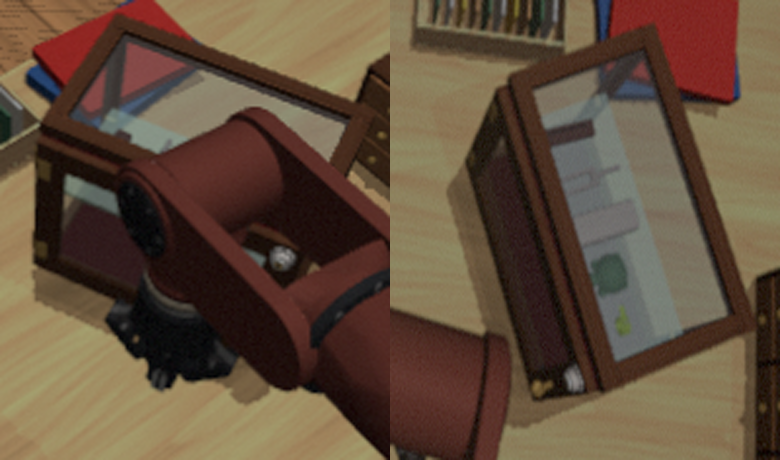

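View pics/wrist8.png

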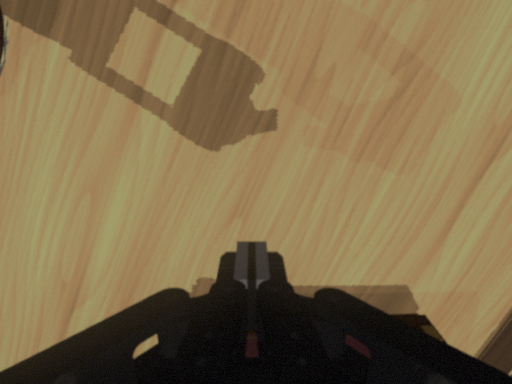

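The final views show the door rail parallel to the cabinet front with no gap, and the plunger short in its collar, at about (283,258) in the side crop. The curios on the shelf have not moved, and the hand is clear.

```bash
python3 -c "
from workcell import arm
print(arm.close_job())"
```

```text
the job is handed in; nothing more can be done
None
```

I shut the cabinet door and pressed the lock's plunger fully in, then handed the job in after about 12 s of robot time with the hand about 0.2 m away. The hand-in gave no verdict.

- **Door:** I pushed it shut with the side of the closed fingertips on the outside of the top wooden rail. At the stop the force rose to about 14 N with no further movement. The pictures show the door flush with the cabinet front.
- **Lock:** I then pressed the plunger at about 5 to 6 N. It stopped exactly where I had predicted for fully in, and I held it there at about 14 N sideways.
- **Other things:** The final pictures show the curios on the shelf where they were. The fingertips stayed at rail height, above the glass, and well above the knob. I did not look at the bottle and tin again after the first pictures, but the arm passed well above them.
- **Disagreement:** My two estimates of the lock's sideways position differed by about 6 mm. I aimed in between and confirmed the fingers were centred with the wrist camera before pressing.

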